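Size a loose stoma insert on the stepped gauge and file it in its tray

ROBOT

A 6-joint arm with a two-finger parallel gripper is mounted at the origin on a cart in front of the work surface, level with it; the furniture and walls round the work are solid. World frame = base frame: x ahead of the robot, y to its left, z up, the work surface at z = 0. Lengths are in m, angles in rad, forces in N, time in s.
With the tool pointing down it reaches from about 0.3 to 0.775 m from the base axis. Payload 14.6 kg.
Tool frame: the origin (TCP) lies at the very end of the fingers, on their centre line; the grasp point (between the pads) lies 19 mm behind it; z points along the fingers, y is the line along which they close (so a half turn about z gives the same grasp; the last joint's range is limited). The gripper opens to 94 mm and grips with 3 to 60 N. Pads are 16 mm wide; open, the fingers measure 119 mm over their backs; the gripper's body (75 mm by 177 mm) begins 78 mm behind the grasp point.
Start: joints at [1.083, 0.3, 1.521, -0, 1.321, -0.067], TCP at [0.225, 0.502, 0.205] pointing down, gripper open.
Joint ranges: [-3.03, 3.03], [-0.79, 2.21], [0.23, 2.52], [-1.04, 4.18], [0, 3.07], [-2.55, 2.55]. Speed limits (rad/s): [2.22, 2.22, 2.57, 3.14, 3.14, 3.14].

INTERFACE

Orientations are given as [roll, pitch, yaw] about the fixed x, y, z axes, in that order (R = Rz(yaw) Ry(pitch) Rx(roll)).
In Python, from station import ctrl, cams gives the robot as it stands. The module is installed in compiled form; this text tells all that it offers.
- The arm moves only by the tool arm_command, never from a script. Its argument "plan" is a list that holds one entry, the list of rows, each a list of 7 numbers: the shift along the tool's x, y, z in shares of 750 mm (1.0 is 750 mm), then the turn, a rotation vector about the tool's x, y, z in fractions of the full range, 1 being pi/2 rad, then the closure, from -1 (fully open) to 1 (shut). A call has 1 to 12 rows; each row is the pose to reach, as a shift and turn from the pose commanded when the call began, along the tool's axes at that moment; what a row does not reach only later rows make up. A row lasts 1/10 s, in which the tool goes at most 50 mm and 8.59 degrees, less where a joint would pass 70% of its speed; a pose out of reach is approached as far as the arm can. A call with a gripper value outside its range is refused whole. The fingers move at their own pace and stop on an object; "squeeze" is the grip in N (left out, the last holds). Time passes only in rows, so rows that repeat a pose let the fingers close. It gives the time, the measured TCP pose, the force, the opening and the grip force at its end, in the units of the state.
- ctrl.get_obs(): the state, without advancing time (a new reading comes with each control period).
- cams.camera(name): name is "scene" or "top" or "wrist"; returns (picture, depth): 420x560x3 uint8, blue, green, red; 420x560 float32, m along the optical axis (not along the pixel's ray), 0 where there is no reading.
- cams.camera_info(name): a dict with "fx", "fy", "cx", "cy" (pixels), "dist_coeffs" ([k1, k2, p1, p2, k3] as OpenCV has them; the pictures are not rectified), "world_to_cam" (4x4, takes a point from world to camera coordinates). Camera axes: x right, y down, z forward; pixel columns grow to the right and rows downward; lengths in m; the calibration is good to about 2 mm. A picture is of the moment at which its call begins: read the wrist's pose just before it. camera_info takes no time and is no camera call; for the wrist camera it gives the pose at the moment of the call.
- ctrl.hand_in(): hands the job in; it is judged then, once.
The state is a dict: "time_s": time; "qpos": joint angles; "joint_vel": joint speeds; "tau": joint torques, N m; "ee_pos": TCP position; "eef_rot": TCP orientation; "force": force on the tool from outside, world axes, zero at the start; "moment": the same for the moment, N m; "grip_width": finger opening in m; "grip_force": force on a finger pad.
Only numpy, scipy, OpenCV 4.12 (cv2) and the standard library are available. Lean on these libraries where they do the work, as an engineer would, in place of code of your own. Each camera call takes 0.05 s, during which the arm holds its last target. There are 200 camera calls.

TASK

Size the clean ring-shaped insert that lies on the dark grey mat: slide it down the stepped gauge until it stops, without forcing it, and let go so that it rests there level by its own weight. Read the step it rests on (one, two or three engraved lines), then lift it off and lay it flat in the tray whose lip has the same number of strokes. Leave the used inserts in their steel dish and don't disturb the dish, the dose cup or the vial.

Things in the scene. Friction and masses are not known exactly. Their poses are not given: they have to be found in the camera images.
- insert_a: one of three beige rigid plastic rings (convex inserts) that are alike from outside: 50 mm outer diameter, 10 mm thick, 30 g; the bore is 22, 29 or 36 mm, which of them is not told. One lies flat on the mat and is the clean one to be sized; the two others lie in the used dish. Origin at the middle of the ring, z along its axis (either face may be up: both are the same)
- insert_b: one of three beige rigid plastic rings (convex inserts) that are alike from outside: 50 mm outer diameter, 10 mm thick, 30 g; the bore is 22, 29 or 36 mm, which of them is not told. One lies flat on the mat and is the clean one to be sized; the two others lie in the used dish. Origin at the middle of the ring, z along its axis (either face may be up: both are the same)
- insert_c: one of three beige rigid plastic rings (convex inserts) that are alike from outside: 50 mm outer diameter, 10 mm thick, 30 g; the bore is 22, 29 or 36 mm, which of them is not told. One lies flat on the mat and is the clean one to be sized; the two others lie in the used dish. Origin at the middle of the ring, z along its axis (either face may be up: both are the same)
- gauge: upright aluminium gauge, 71 mm high, fixed by a dark suction foot (74 mm across, 10 mm high). From the top: rounded tip, plain 20 mm spigot, then steps 1, 2, 3 of 27, 34, 41 mm diameter, each 13 mm below the last, with flat shoulders and bevelled edges. An insert passes steps smaller than its bore (2 mm free at the last) and stops on the next shoulder. Origin on the axis at the worktop, z up
- step_1 (a point): point on the gauge's axis, z up: the underside of an insert that has come to its stop on step 1 is at this height within 1 mm (its middle 5 mm higher). Step 1 is 27 mm in diameter and has 1 engraved dark line round it
- step_2 (a point): point on the gauge's axis, z up: the underside of an insert that has come to its stop on step 2 is at this height within 1 mm (its middle 5 mm higher). Step 2 is 34 mm in diameter and has 2 engraved dark lines round it
- step_3 (a point): point on the gauge's axis, z up: the underside of an insert that has come to its stop on step 3 is at this height within 1 mm (its middle 5 mm higher). Step 3 is 41 mm in diameter and has 3 engraved dark lines round it
- tray_1: shallow light grey tray with one stroke engraved on its front lip: the place for the insert that stops on step 1 of the gauge. Outside 116 (x) x 68 (y) x 14 mm high, walls and floor 3 mm thick, inner floor 110 x 62 mm, 3 mm above the origin; origin under its centre. The lip with the strokes is on the -x side (sticks out 22 mm). The trays stand side by side along y, 74 mm apart, in any order
- tray_2: shallow light grey tray with two strokes engraved on its front lip: the place for the insert that stops on step 2 of the gauge. Outside 116 (x) x 68 (y) x 14 mm high, walls and floor 3 mm thick, inner floor 110 x 62 mm, 3 mm above the origin; origin under its centre. The lip with the strokes is on the -x side (sticks out 22 mm). The trays stand side by side along y, 74 mm apart, in any order
- tray_3: shallow light grey tray with three strokes engraved on its front lip: the place for the insert that stops on step 3 of the gauge. Outside 116 (x) x 68 (y) x 14 mm high, walls and floor 3 mm thick, inner floor 110 x 62 mm, 3 mm above the origin; origin under its centre. The lip with the strokes is on the -x side (sticks out 22 mm). The trays stand side by side along y, 74 mm apart, in any order
- mat: dark grey square mat 120 x 120 mm, 3 mm thick, fixed; the clean insert lies on it. Origin under its centre
- used_dish: shallow steel dish 96 (x) x 140 (y) x 28 mm high, loose, with the two used inserts flat on its floor (3 mm thick). Origin under its centre
- dose_cup: small white dose cup, 41 mm across and 32 mm high, loose, standing between the things; origin under its centre
- vial_3: small brown vial with a cap, 30 mm across and 49 mm high, loose, standing upright; origin under its centre
Things that resemble listed ones, but are neither listed nor needed, are in the scene too. Leave any turquoise look-alike of the tray_2 alone.

How it is judged:
On the way:
1. the clean insert rests level on its own step of the gauge, let go (((horizontal distance between insert_a and gauge below 0.004 m and z of insert_a in the frame of step_1 between 0.002 and 0.008 m and angle between the z axis of insert_a and the z axis of gauge, either way round below 0.12 rad and contact force between insert_a and the fingers below 0.2 N and linear speed of insert_a below 0.02 m/s) or (horizontal distance between insert_b and gauge below 0.004 m and z of insert_b in the frame of step_2 between 0.002 and 0.008 m and angle between the z axis of insert_b and the z axis of gauge, either way round below 0.12 rad and contact force between insert_b and the fingers below 0.2 N and linear speed of insert_b below 0.02 m/s) or (horizontal distance between insert_c and gauge below 0.004 m and z of insert_c in the frame of step_3 between 0.002 and 0.008 m and angle between the z axis of insert_c and the z axis of gauge, either way round below 0.12 rad and contact force between insert_c and the fingers below 0.2 N and linear speed of insert_c below 0.02 m/s))), for 0.3 s.
At the end, for the whole second after the job is handed in: The sized insert lies flat (within 7 degrees) on the floor of the tray that has as many strokes as the step it stopped on, released and at rest; the two used inserts are still in the steel dish (within 60 mm of its origin) (((x of insert_a in the frame of tray_1 between -0.034 and 0.034 m and y of insert_a in the frame of tray_1 between -0.01 and 0.01 m and z of insert_a in the frame of tray_1 between 0.005 and 0.0115 m and angle between the z axis of insert_a and the z axis of tray_1, either way round below 0.12 rad and contact force between insert_a and the fingers below 0.2 N and linear speed of insert_a below 0.02 m/s and distance between each of insert_b, insert_c and used_dish below 0.06 m) or (x of insert_b in the frame of tray_2 between -0.034 and 0.034 m and y of insert_b in the frame of tray_2 between -0.01 and 0.01 m and z of insert_b in the frame of tray_2 between 0.005 and 0.0115 m and angle between the z axis of insert_b and the z axis of tray_2, either way round below 0.12 rad and contact force between insert_b and the fingers below 0.2 N and linear speed of insert_b below 0.02 m/s and distance between each of insert_a, insert_c and used_dish below 0.06 m) or (x of insert_c in the frame of tray_3 between -0.034 and 0.034 m and y of insert_c in the frame of tray_3 between -0.01 and 0.01 m and z of insert_c in the frame of tray_3 between 0.005 and 0.0115 m and angle between the z axis of insert_c and the z axis of tray_3, either way round below 0.12 rad and contact force between insert_c and the fingers below 0.2 N and linear speed of insert_c below 0.02 m/s and distance between each of insert_a, insert_b and used_dish below 0.06 m))); the robot touches nothing.
It fails at once if an insert is pressed or dropped on the gauge with more than 30 N (contact force between any of insert_a, insert_b, insert_c and gauge above 30 N).
It fails at once if a used insert is taken out of its dish (two inserts are outside it at once) (distance between each of insert_a, insert_b and used_dish above 0.065 m or distance between each of insert_a, insert_c and used_dish above 0.065 m or distance between each of insert_b, insert_c and used_dish above 0.065 m).
It fails at once if the used dish, the dose cup or the vial is moved by more than 25 mm (distance of any of used_dish, dose_cup, vial_3 from where it was at the start of the episode above 0.025 m).
It also fails if it takes over 48 s, if anything falls off the work surface, if the arm or the gripper's body presses on something with over 40 N, if the wrist force passes 120 N, or if a joint passes its speed limit or range.

## Working session

There is one attempt and no reset: what is moved stays moved. The work goes in short steps, Python scripts to look and compute and a tool call to move; the robot and the scene stay as the last step left them, time stands still between calls to the robot, and variables do not carry over. Pictures are saved under pics/ and viewed, at most 10 in all, crops included, and the job is handed in when it is done.

Besides the shell and the picture viewer there is one more tool, called after ">>>" as a command line: name --argument value ..., lists and objects as JSON in quotes. arm_command: Moves the arm, as the interface text tells. Its arguments: {"type":"object","properties":{"plan":{"type":"array"},"squeeze":{"type":"number"}},"required":["plan"]}

```bash
mkdir -p pics
cat > h.py <<'E'
import numpy as np, cv2
from station import ctrl, cams
def K(i): return np.array([[i["fx"],0,i["cx"]],[0,i["fy"],i["cy"]],[0,0,1]]), np.array(i["dist_coeffs"],float)
def ray(i,uv):
    k,d=K(i); T=np.array(i["world_to_cam"]); R,t=T[:3,:3],T[:3,3]
    p=cv2.undistortPoints(np.array(uv,float).reshape(-1,1,2),k,d).reshape(-1,2)
    return -R.T@t, np.c_[p,np.ones(len(p))]@R
def onplane(i,uv,z):
    o,r=ray(i,uv); return o+r*((z-o[2])/r[:,2])[:,None]
def proj(i,P):
    k,d=K(i); T=np.array(i["world_to_cam"])
    return cv2.projectPoints(np.array(P,float).reshape(-1,3),cv2.Rodrigues(T[:3,:3])[0],T[:3,3],k,d)[0].reshape(-1,2)
def cloud(i,dep):
    v,u=np.mgrid[:dep.shape[0],:dep.shape[1]]
    o,r=ray(i,np.c_[u.ravel(),v.ravel()]); return (o+r*dep.ravel()[:,None]).reshape(*dep.shape,3)
E
python3 - <<'E'
from h import *
o=ctrl.get_obs(); print(o["time_s"],o["ee_pos"],o["eef_rot"],o["force"],o["grip_width"])
for n in("top","scene"):
    a,d=cams.camera(n); cv2.imwrite(f"pics/{n}0.png",a); np.savez(f"{n}0.npz",a=a,d=d)
    print(n,np.round(cams.camera_info(n)["world_to_cam"],3).tolist())
E
```

```text
0.0 [0.22453406 0.50176406 0.20485024] [-3.14035132e+00 -1.29837012e-04  2.72075810e+00] [-0.08695753  0.01489122 -0.25288429] 0.09439650934278009
top [[0.028, -1.0, -0.014, 0.021], [-0.991, -0.026, -0.131, 0.601], [0.131, 0.017, -0.991, 1.067], [0.0, 0.0, 0.0, 1.0]]
scene [[0.769, -0.64, -0.02, -0.438], [-0.461, -0.531, -0.711, 0.348], [0.444, 0.556, -0.703, 1.045], [0.0, 0.0, 0.0, 1.0]]
```

View pics/top0.png

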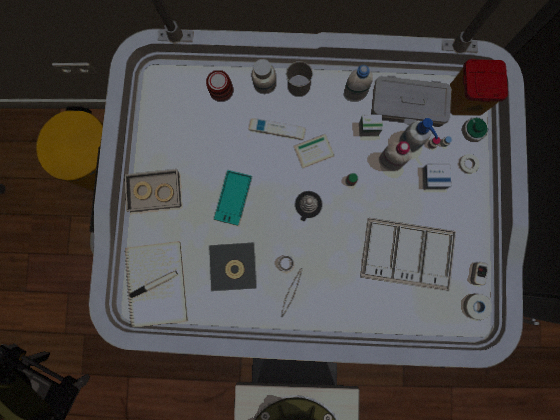

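View pics/scene0.png

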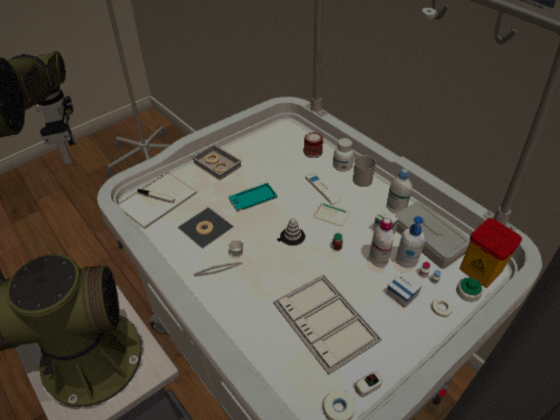

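Top view: the mat is at (233,266) with a beige ring at (234,268), and the gauge is at (308,204). The dish with two rings is at (153,190), the cup at (286,263) and the vial at (352,180). The tray triple is at (407,252), with its lips on the lower edge.

There are several ring candidates. The one at (234,268) on the dark mat is the one meant. The rings at (143,190) and (165,193) are in the dish (used), and (468,163) and (477,306) are white rolls. The turquoise tray at (233,197) is the look-alike. I'll confirm with an enlarged crop.

```bash
cat > m.py <<'E'
from h import *
T=np.load("top0.npz"); S=np.load("scene0.npz"); it=cams.camera_info("top"); is_=cams.camera_info("scene")
a=T["a"]; d=T["d"]; C=cloud(it,d)
def show(im,x0,x1,y0,y1,w,h): return cv2.resize(im[y0:y1,x0:x1],(w,h),interpolation=cv2.INTER_CUBIC)
g=np.zeros((600,800,3),np.uint8)
g[:300,:400]=show(a,204,264,236,281,400,300); g[:300,400:]=show(a,278,338,182,227,400,300)
g[300:,:400]=show(a,360,460,215,290,400,300); g[300:,400:]=show(S["a"],265,385,270,360,400,300)
cv2.imwrite("pics/crop0.png",g)
hsv=cv2.cvtColor(a,cv2.COLOR_BGR2HSV)
# ring: bright in mat region
sub=np.zeros(a.shape[:2],np.uint8); sub[248:286,214:252]=255
m=((hsv[...,2]>100)&(sub>0)).astype(np.uint8)
cs,_=cv2.findContours(m,cv2.RETR_CCOMP,cv2.CHAIN_APPROX_NONE)
for c in cs:
    if len(c)>8:
        e=cv2.fitEllipse(c); P=onplane(it,[e[0]],.013)[0]; print("ring",np.round(e[0],1),np.round(e[1],1),np.round(P,4), cv2.contourArea(c))
print("mat z",C[255,215],C[283,250],"table",C[240,290])
# gauge highest points
r=C[190:222,293:325]; z=r[...,2]; print("gauge zmax",z.max()); q=r[z>.0]
for lo,hi in((.008,.014),(.02,.026),(.03,.04),(.045,.055),(.06,.08)):
    s=r[(z>lo)&(z<hi)]; 
    if len(s): print(lo,len(s),s.mean(0).round(4),s.min(0).round(3),s.max(0).round(3))
for n,u,v in(("cup",286,263),("vial",352,180),("dish",154,190)): print(n,C[v,u].round(3))
E
python3 m.py
```

```text
ring [234.3 268.8] [17.  17.9] [0.4471 0.168  0.013 ] 237.5
ring [234.2 269. ] [10.1 10.1] [0.4467 0.1683 0.013 ] 78.0
mat z [ 4.81846948e-01  2.22656221e-01 -3.56205547e-04] [0.41143604 0.12668225 0.00170393] table [ 0.52727766  0.02498204 -0.00145245]
gauge zmax 1.136377433594576
0.008 173 [ 0.6212 -0.0187  0.0106] [ 0.583 -0.052  0.008] [0.656 0.017 0.014]
0.02 2 [ 0.607  -0.0228  0.0227] [ 0.606 -0.031  0.021] [ 0.608 -0.015  0.025]
0.03 35 [ 0.6194 -0.0183  0.0328] [ 0.607 -0.038  0.03 ] [ 0.644 -0.001  0.039]
0.045 24 [ 0.6223 -0.019   0.0501] [ 0.61  -0.034  0.045] [ 0.639 -0.003  0.055]
0.06 53 [ 0.624  -0.0193  0.0676] [ 0.615 -0.028  0.06 ] [ 0.636 -0.011  0.073]
cup [0.466 0.034 0.   ]
vial [ 0.684 -0.132  0.047]
dish [0.652 0.397 0.003]
```

View pics/crop0.png

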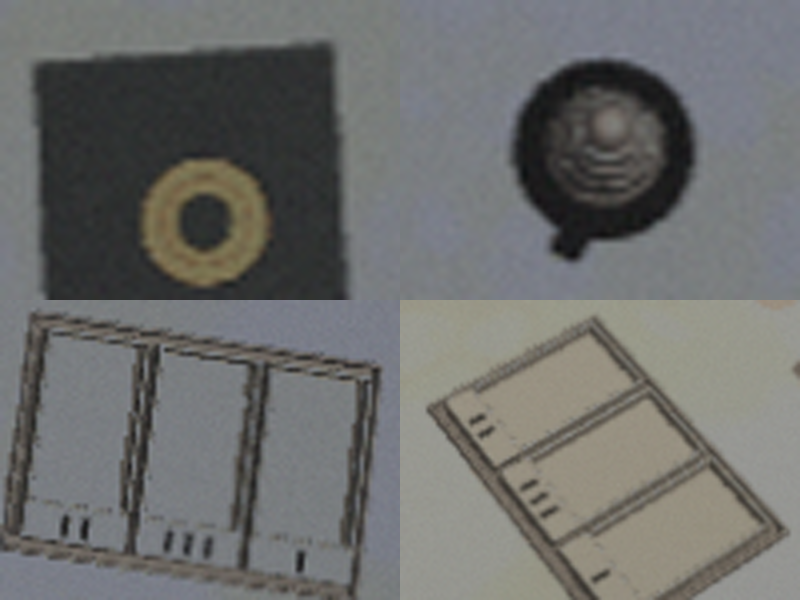

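The crop confirms the beige ring on the dark mat, at about (205,222) in the crop. The tray lips carry 2, 3 and 1 strokes from left to right. Next I work out tray poses and the first approach.

```bash
cat >> h.py <<'E'
from scipy.spatial.transform import Rotation as R_
def go(p,yaw=None):
    "tool-frame shift mm and rotvec for world TCP target, tool straight down"
    o=ctrl.get_obs(); R=R_.from_euler("xyz",o["eef_rot"]); 
    if yaw is None: yaw=o["eef_rot"][2]
    G=R_.from_euler("xyz",[np.pi,0,yaw])
    print("t",round(o["time_s"],2),"ee",o["ee_pos"].round(4),"yaw",round(o["eef_rot"][2],3),"->",np.round(p,4),"yaw",round(yaw,3),"shift",np.round(R.inv().apply(np.array(p)-o["ee_pos"])*1e3,1),"rot",(R.inv()*G).as_rotvec().round(4),"F",o["force"].round(1),"w",round(o["grip_width"],4),"gf",round(o["grip_force"],1))
E
python3 - <<'E'
from h import *
it=cams.camera_info("top")
q=onplane(it,[(368,218),(455,232),(360,276.3),(448.7,289.3)],.014)
print(q.round(4)); 
for a,b in((0,1),(2,3),(0,2),(1,3)): v=q[b]-q[a]; print(a,b,np.linalg.norm(v).round(4),np.degrees(np.arctan2(v[1],v[0])).round(1))
i=cams.camera_info("wrist"); Tw=np.linalg.inv(np.array(i["world_to_cam"])); o=ctrl.get_obs()
R=R_.from_euler("xyz",o["eef_rot"]).as_matrix()
print("cam in tool",(R.T@(Tw[:3,3]-o["ee_pos"])).round(4),(R.T@Tw[:3,:3]).round(3).tolist(),i["fx"])
for y in (-1.43,1.71): go([.447,.168,.16],y+np.radians(0))
E
```

```text
[[ 0.5897 -0.179   0.014 ]
 [ 0.5585 -0.4095  0.014 ]
 [ 0.437  -0.159   0.014 ]
 [ 0.4089 -0.3903  0.014 ]]
0 1 0.2326 -97.7
2 3 0.233 -96.9
0 2 0.154 172.6
1 3 0.1509 172.7
cam in tool [ 0.0847  0.     -0.1792] [[0.0, -0.958, -0.288], [1.0, 0.0, -0.0], [0.0, -0.288, 0.958]] 319.50108252154877
t 0.1 ee [0.2246 0.5018 0.2049] yaw 2.721 -> [0.447 0.168 0.16 ] yaw -1.43 shift [-339.4 -213.8   45.1] rot [-6.0000e-04 -1.1000e-03 -2.1325e+00] F [ 0.4  0.2 -0.6] w 0.0938 gf 0.0
t 0.1 ee [0.2246 0.5018 0.2049] yaw 2.721 -> [0.447 0.168 0.16 ] yaw 1.71 shift [-339.4 -213.8   45.1] rot [-1.0000e-03  5.0000e-04  1.0107e+00] F [ 0.4  0.2 -0.6] w 0.0938 gf 0.0
```

The manual's scale: shifts go in shares of 750 mm and turns go in shares of pi/2 rad. Converting my numbers, -339 mm / 750 = -0.452, -214 mm / 750 = -0.2853, 1.28 rad / 1.5708 = 0.8149.

>>> arm_command --plan '[[[-0.452,-0.2853,0.06,0,0,0.8149,-1],[-0.452,-0.2853,0.06,0,0,0.8149,-1],[-0.452,-0.2853,0.06,0,0,0.8149,-1],[-0.452,-0.2853,0.06,0,0,0.8149,-1],[-0.452,-0.2853,0.06,0,0,0.8149,-1],[-0.452,-0.2853,0.06,0,0,0.8149,-1],[-0.452,-0.2853,0.06,0,0,0.8149,-1],[-0.452,-0.2853,0.06,0,0,0.8149,-1],[-0.452,-0.2853,0.06,0,0,0.8149,-1],[-0.452,-0.2853,0.06,0,0,0.8149,-1],[-0.452,-0.2853,0.06,0,0,0.8149,-1],[-0.452,-0.2853,0.06,0,0,0.8149,-1]]]'

```text
time_s: 1.3
ee_pos: [0.4462, 0.169, 0.1605]
eef_rot: [3.142, -0.0, 1.444]
force: [0.3, -0.9, 0.1]
grip_width: 0.0941
grip_force: 0.0
```

Run:
```python
from h import *
i=cams.camera_info("wrist"); a,d=cams.camera("wrist"); cv2.imwrite("pics/w1.png",a)
hsv=cv2.cvtColor(a,cv2.COLOR_BGR2HSV)
m=cv2.inRange(hsv,(10,60,60),(35,255,255))
cs,_=cv2.findContours(m,cv2.RETR_EXTERNAL,cv2.CHAIN_APPROX_NONE)
for c in cs:
    if len(c)>60:
        h=cv2.convexHull(c); P=onplane(i,h.reshape(-1,2),.013); (x,y),r=cv2.minEnclosingCircle(P[:,:2].astype(np.float32)); print(len(c),cv2.boundingRect(c),x,y,r*1e3)
go([.447,.168,.06],1.4424)
```

```text
593 (274, 410, 286, 10) 0.5843976736068726 -0.15184897184371948 187.72932887077332
242 (466, 329, 24, 64) 0.65727698802948 -0.06834542006254196 50.44721066951752
326 (74, 329, 33, 64) 0.18550091981887817 -0.008598536252975464 52.32565104961395
75 (297, 305, 10, 22) 0.4532328248023987 0.02357136830687523 14.725924469530582
509 (196, 305, 109, 28) 0.39122581481933594 0.027947327122092247 65.83908945322037
85 (527, 289, 33, 20) 0.7310128808021545 0.013285328634083271 19.435467198491096
71 (300, 289, 15, 11) 0.4609370827674866 0.0524451807141304 9.320356883108616
132 (258, 172, 47, 48) 0.4459022581577301 0.17178191244602203 25.839373469352722
155 (389, 124, 14, 60) 0.5661740303039551 0.20012767612934113 29.78742867708206
280 (400, 118, 132, 15) 0.6355000734329224 0.21908478438854218 65.64759463071823
76 (114, 72, 10, 38) 0.30466485023498535 0.29399341344833374 16.77447371184826
62 (150, 66, 14, 21) 0.3434321880340576 0.3027234673500061 9.633556008338928
141 (162, 49, 24, 33) 0.36175623536109924 0.3107999861240387 15.447520650923252
66 (171, 47, 10, 17) 0.3642197251319885 0.31788223981857
[... 738 characters left out ...]
201) 0.1780659556388855 0.2704208195209503 98.66148978471756
71 (170, 17, 12, 28) 0.3692168891429901 0.33758819103240967 11.228770017623901
102 (178, 16, 14, 29) 0.37698304653167725 0.33701545000076294 11.720491573214531
160 (195, 8, 19, 47) 0.39579999446868896 0.3336123824119568 19.196951761841774
125 (256, 0, 13, 35) 0.44895094633102417 0.3383888006210327 14.223476871848106
81 (248, 0, 11, 19) 0.4427480697631836 0.3456586003303528 8.339416235685349
267 (208, 0, 46, 62) 0.41853809356689453 0.3321681618690491 29.348326846957207
t 1.35 ee [0.4463 0.169  0.1606] yaw 1.444 -> [0.447 0.168 0.06 ] yaw 1.442 shift [ -0.9   0.8 100.6] rot [ 0.0001 -0.0001  0.0015] F [-0.4  0.3  0.7] w 0.0941 gf 0.0
```

View pics/w1.png

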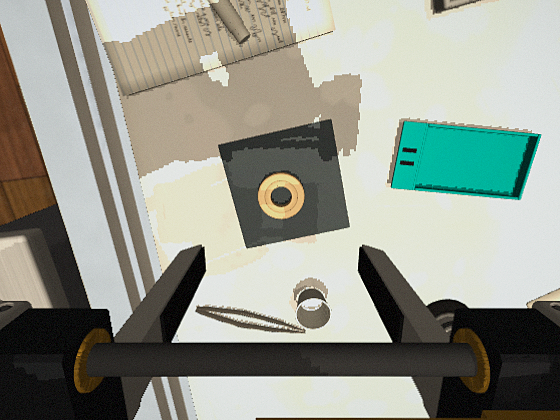

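The wrist view shows the ring at (281,196), between the open fingers. It measures (0.446, 0.170) averaged with the top view.

To row units: 156 mm / 750 = 0.208, 150 mm / 750 = 0.2.

>>> arm_command --plan '[[[0.0013,0,0.0533,0,0,0,-1],[0.0013,0,0.1133,0,0,0,-1],[0.0013,0,0.16,0,0,0,-1],[0.0013,0,0.1867,0,0,0,-1],[0.0013,0,0.2,0,0,0,-1],[0.0013,0,0.208,0,0,0,-1],[0.0013,0,0.208,0,0,0,-1],[0.0013,0,0.208,0,0,0,1],[0.0013,0,0.208,0,0,0,1],[0.0013,0,0.208,0,0,0,1],[0.0013,0,0.208,0,0,0,1],[0.0013,0,0.208,0,0,0,1]]]' --squeeze 10

```text
time_s: 2.55
ee_pos: [0.4469, 0.1692, 0.0046]
eef_rot: [3.141, -0.0, 1.441]
force: [0.6, -0.7, 0.9]
grip_width: 0.0573
grip_force: 0.0
```

To row units: -135 mm / 750 = -0.18, -110 mm / 750 = -0.1467.

>>> arm_command --plan '[[[0,0,0,0,0,0,1],[0,0,0,0,0,0,1],[0,0,0,0,0,0,1],[0,0,-0.0267,0,0,0,1],[0,0,-0.0867,0,0,0,1],[0,0,-0.1467,0,0,0,1],[0,0,-0.18,0,0,0,1],[0,0,-0.18,0,0,0,1]]]'

```text
time_s: 3.35
ee_pos: [0.4483, 0.1697, 0.1428]
eef_rot: [3.136, -0.002, 1.441]
force: [0.3, -0.5, -1.5]
grip_width: 0.0495
grip_force: 10.0
```

Run:
```python
from h import *
i=cams.camera_info("wrist"); a,d=cams.camera("wrist"); cv2.imwrite("pics/w2.png",a); np.savez("w2.npz",a=a,d=d)
go([.622,-.019,.14],1.4424)
```

```text
t 3.4 ee [0.4473 0.1694 0.1404] yaw 1.441 -> [ 0.622 -0.019  0.14 ] yaw 1.442 shift [-164.1  197.6    0.7] rot [ 0.0024 -0.0011 -0.0015] F [ 0.1 -0.5 -1. ] w 0.0496 gf 10.0
```

View pics/w2.png

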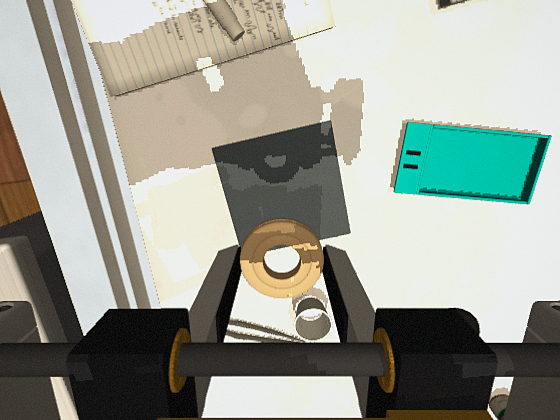

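The ring is held flat at (281,258). Next I move to where the gauge is visible ahead of the ring, and measure both with the wrist camera.

To row units: -209 mm / 750 = -0.2787, 192 mm / 750 = 0.256.

>>> arm_command --plan '[[[-0.0667,0.06,0,0,0,0,1],[-0.1333,0.1133,0,0,0,0,1],[-0.2,0.1733,0,0,0,0,1],[-0.2787,0.256,0,0,0,0,1],[-0.2787,0.256,0,0,0,0,1],[-0.2787,0.256,0,0,0,0,1],[-0.2787,0.256,0,0,0,0,1],[-0.2787,0.256,0,0,0,0,1],[-0.2787,0.256,0,0,0,0,1],[-0.2787,0.256,0,0,0,0,1]]]'

```text
time_s: 4.4
ee_pos: [0.6096, -0.0619, 0.1392]
eef_rot: [-3.141, -0.0, 1.442]
force: [-0.6, -0.5, -0.6]
grip_width: 0.0497
grip_force: 10.0
```

Run:
```python
from h import *
o=ctrl.get_obs(); i=cams.camera_info("wrist"); a,d=cams.camera("wrist"); cv2.imwrite("pics/w3.png",a); np.savez("w3.npz",a=a,d=d,ee=o["ee_pos"],rot=o["eef_rot"],W=np.array(i["world_to_cam"]))
go([.622,-.019,.14],1.4424)
R=R_.from_euler("xyz",o["eef_rot"]).as_matrix()
C=(cloud(i,d)-o["ee_pos"])@R   # tool frame
z=o["ee_pos"][2]-C[...,2]      # approx world height
ok=(d>0)
for n,lo,hi in(("tip",.055,.08),("s1",.046,.053),("s2",.033,.040),("s3",.020,.027),("foot",.007,.013)):
    s=C[ok&(z>lo)&(z<hi)&(abs(C[...,1])<.04)&(abs(C[...,0]-.045)<.045)]
    if len(s)>3:
        (x,y),r=cv2.minEnclosingCircle(s[:,:2].astype(np.float32)); print(n,len(s),np.median(s,0).round(4),"encl",round(x,4),round(y,4),round(r,4))
s=C[ok&(C[...,2]<.0)&(abs(C[...,1])<.0235)&(C[...,2]>-.016)&(abs(C[...,0])<.04)]
print("ring",len(s),s.min(0).round(4),s.max(0).round(4),np.median(s[:,2]))
t=s[abs(s[:,2]-np.median(s[:,2]))<.002]; (x,y),r=cv2.minEnclosingCircle(t[:,:2].astype(np.float32)); print(len(t),x,y,r)
```

```text
t 4.45 ee [ 0.6098 -0.062   0.1394] yaw 1.442 -> [ 0.622 -0.019  0.14 ] yaw 1.442 shift [44.2  6.6 -0.6] rot [-0.0002 -0.     -0.0004] F [-0.   0.3 -0.6] w 0.0501 gf 10.0
tip 816 [0.047  0.0072 0.0739] encl 0.0449 0.0075 0.0135
s1 10 [0.0573 0.0076 0.0919] encl 0.0545 0.0107 0.0108
s2 13 [0.0612 0.0045 0.1001] encl 0.0463 0.0082 0.0182
s3 15 [0.0636 0.0029 0.1139] encl 0.0564 0.0051 0.0172
foot 1581 [0.0516 0.0053 0.1301] encl 0.0464 0.0008 0.0396
ring 4466 [-0.0227 -0.0235 -0.0102] [ 0.0271  0.0235 -0.    ] -0.00768836666680129
4073 0.0019539962522685528 -0.00026821758365258574 0.025089336559176445
```

View pics/w3.png

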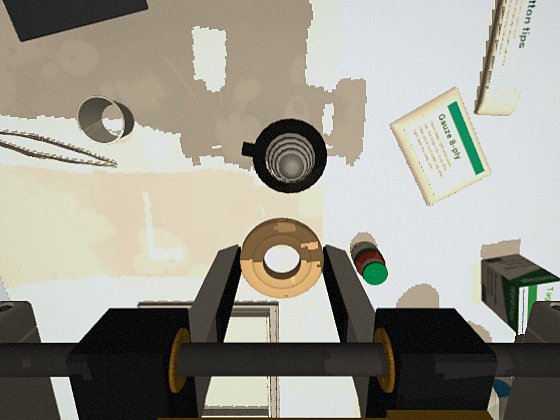

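The wrist view shows the gauge at (290,160), the held ring at (281,258), and the vial at (368,260).

Run:
```python
from h import *
Z=np.load("w3.npz"); a,d,ee=Z["a"],Z["d"],Z["ee"]; i=cams.camera_info("wrist"); i["world_to_cam"]=Z["W"]
R=R_.from_euler("xyz",Z["rot"]).as_matrix(); tool=lambda P:(P-ee)@R
g=cv2.cvtColor(a,cv2.COLOR_BGR2GRAY)
C=cloud(i,d); X=tool(C)
m=np.zeros(g.shape,np.uint8); m[110:205,238:340]=1
# foot+gauge outline
dk=((g<60)&(m>0)).astype(np.uint8); dk=cv2.morphologyEx(dk,cv2.MORPH_OPEN,np.ones((15,15)))if 0 else dk
cs,_=cv2.findContours(dk,cv2.RETR_EXTERNAL,cv2.CHAIN_APPROX_NONE); c=max(cs,key=len).reshape(-1,2)
P=tool(onplane(i,c,.010))
from scipy.optimize import least_squares
def circ(P,r=None):
    f=lambda p:np.hypot(P[:,0]-p[0],P[:,1]-p[1])-(p[2] if r is None else r)
    return least_squares(f,[*P[:,:2].mean(0),.03],loss="soft_l1",f_scale=.0005).x
p=circ(P); print("foot z10",p.round(4))
# far half only = top edge
Q=P[(P[:,0]<p[0])&(abs(P[:,1]-p[1])<.036)]; print(" far half",circ(Q,.037).round(4))
# depth: tip
for lo in(.060,.064,.067,.069):
    s=X[(d>0)&(m>0)&(C[...,2]>lo)&(C[...,2]<.08)]; 
    if len(s): print(lo,len(s),s.mean(0).round(4),s.min(0).round(4),s.max(0).round(4))
# cross-sections by height: near points -> circles
for lo,hi,r in((.05,.056,.010),(.039,.046,.0135),(.026,.033,.017),(.013,.02,.0205)):
    s=X[(d>0)&(m>0)&(C[...,2]>lo)&(C[...,2]<hi)]; print(lo,len(s), circ(s,r).round(4) if len(s)>5 else "")
# bore of held ring top rim
rm=((X[...,2]<.002)&(X[...,2]>-.016)&(d>0)&(abs(X[...,0])<.03)&(abs(X[...,1])<.026)).astype(np.uint8)
cs,h=cv2.findContours(rm,cv2.RETR_CCOMP,cv2.CHAIN_APPROX_NONE)
for c in cs:
    if 40<len(c): q=tool(onplane(i,c.reshape(-1,2),ee[2]+.0077)); print("contour",len(c),circ(q).round(4),(np.ptp(q,axis=0)*1e3).round(1))
print("tip px",proj(i,ee+R@np.array([.047,.0072,.0685])).round(1))
cv2.imwrite("pics/w3c.png",cv2.resize(a[110:310,220:350],(520,800))[:600])
```

```text
foot z10 [0.0459 0.007  0.035 ]
 far half [0.0486 0.0073 0.03  ]
0.06 490 [0.046  0.0073 0.0709] [ 0.0355 -0.0022  0.0664] [0.0548 0.017  0.0791]
0.064 457 [0.0458 0.0074 0.0705] [ 0.0356 -0.0022  0.0664] [0.0548 0.017  0.0752]
0.067 317 [0.0455 0.0075 0.0691] [ 0.037  -0.0006  0.0664] [0.053  0.0159 0.072 ]
0.069 240 [0.0454 0.0075 0.0685] [0.0382 0.0009 0.0664] [0.0523 0.0143 0.0702]
0.05 86 [0.048  0.0066 0.03  ]
0.039 373 [0.0465 0.0072 0.03  ]
0.026 387 [0.0465 0.0073 0.03  ]
0.013 194 [0.0466 0.0072 0.03  ]
contour 286 [ 0.0033 -0.0002  0.0255] [51.2 53.9  0. ]
contour 88 [ 0.0041 -0.0002  0.0096] [18.6 21.7  0. ]
tip px [[291.1 165.1]]
```

View pics/w3c.png

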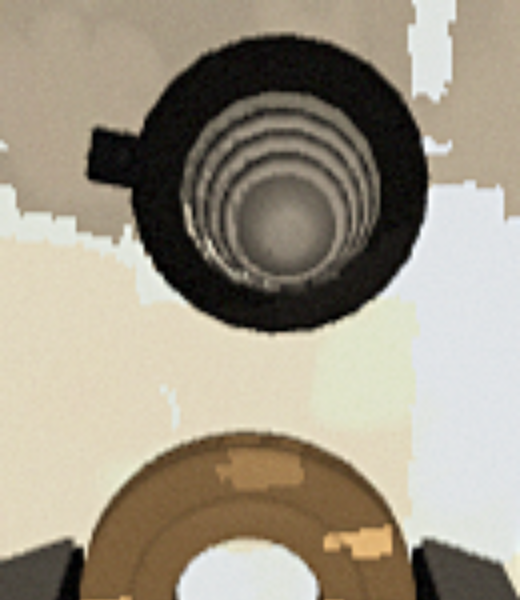

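To row units: 56 mm / 750 = 0.0747, 7.5 mm / 750 = 0.01.

>>> arm_command --plan '[[[0.0267,0.0053,0,0,0,0,1],[0.0587,0.01,0,0,0,0,1],[0.0587,0.01,0.0267,0,0,0,1],[0.0587,0.01,0.0533,0,0,0,1],[0.0587,0.01,0.0747,0,0,0,1],[0.0587,0.01,0.0747,0,0,0,1],[0.0587,0.01,0.0747,0,0,0,1],[0.0587,0.01,0.0747,0,0,0,1]]]' --squeeze 6

```text
time_s: 5.25
ee_pos: [0.6237, -0.0201, 0.0847]
eef_rot: [3.14, -0.0, 1.441]
force: [0.9, -0.4, -0.9]
grip_width: 0.0498
grip_force: 6.0
```

Run:
```python
from h import *
o=ctrl.get_obs(); i=cams.camera_info("wrist"); a,d=cams.camera("wrist"); ee=o["ee_pos"]
R=R_.from_euler("xyz",o["eef_rot"]).as_matrix(); C=cloud(i,d); X=(C-ee)@R
go(ee,1.4424)
for lo,hi in((.05,.057),(.057,.066),(.066,.075)):
    s=X[(d>0)&(C[...,2]>lo)&(C[...,2]<hi)&(np.hypot(X[...,0]-.002,X[...,1])<.02)]
    if len(s): print(lo,len(s),s.mean(0).round(4),s.min(0).round(4),s.max(0).round(4))
s=X[(d>0)&(X[...,2]<-.004)&(X[...,2]>-.012)&(abs(X[...,1])<.0235)&(abs(X[...,0])<.04)]
(x,y),r=cv2.minEnclosingCircle(s[:,:2].astype(np.float32)); print("ring",x,y,r)
cv2.imwrite("pics/w4.png",cv2.resize(a[200:310,220:350],None,fx=5,fy=5,interpolation=cv2.INTER_CUBIC))
```

```text
t 5.3 ee [ 0.6237 -0.0202  0.0847] yaw 1.441 -> [ 0.6237 -0.0201  0.0847] yaw 1.442 shift [ 0.1 -0.  -0. ] rot [ 0.0018 -0.0001 -0.0015] F [-0.5  0.7  0.7] w 0.0498 gf 6.0
0.05 6 [-0.0084 -0.0009  0.0291] [-0.0096 -0.0097  0.0278] [-0.0073  0.0087  0.0313]
0.057 27 [-0.0054  0.0005  0.0207] [-0.0079 -0.0093  0.0187] [-0.0017  0.0085  0.0277]
0.066 200 [-0.0004 -0.0008  0.0143] [-0.0058 -0.0086  0.0119] [0.0044 0.0068 0.0187]
ring 0.0020952383056282997 -0.0003269077278673649 0.025139229372143745
```

View pics/w4.png

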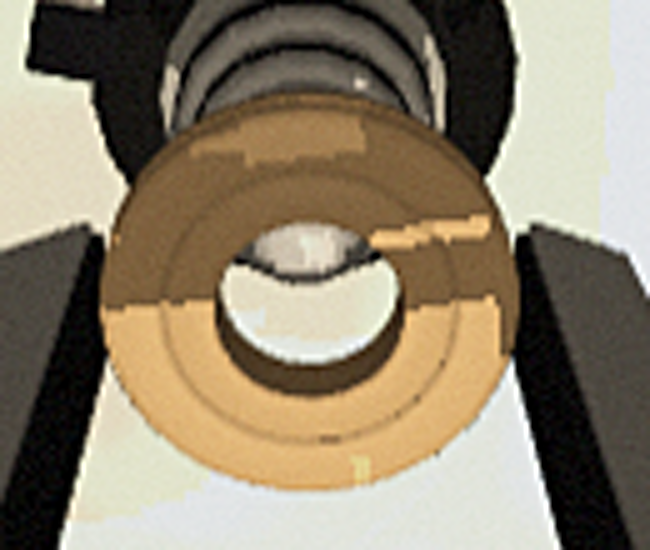

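Through the bore the tip is visible at (305,250) in the crop, centred laterally under the ring. I descend gently and watch the force.

To row units: 18 mm / 750 = 0.024, 16 mm / 750 = 0.0213.

>>> arm_command --plan '[[[0,0,0.008,0,0,0,1],[0,0,0.0133,0,0,0,1],[0,0,0.0173,0,0,0,1],[0,0,0.0213,0,0,0,1],[0,0,0.024,0,0,0,1],[0,0,0.024,0,0,0,1]]]'

```text
time_s: 5.9
ee_pos: [0.6231, -0.0203, 0.0651]
eef_rot: [-3.141, 0.0, 1.441]
force: [0.8, -0.0, -0.8]
grip_width: 0.0499
grip_force: 6.0
```

To row units: 10 mm / 750 = 0.0133, 8 mm / 750 = 0.0107.

>>> arm_command --plan '[[[0,0,0.0027,0,0,0,1],[0,0,0.0053,0,0,0,1],[0,0,0.008,0,0,0,1],[0,0,0.0107,0,0,0,1],[0,0,0.0133,0,0,0,1],[0,0,0.0133,0,0,0,1]]]'

```text
time_s: 6.5
ee_pos: [0.6235, -0.0203, 0.0561]
eef_rot: [3.141, -0.0, 1.441]
force: [-2.1, 0.6, 5.2]
grip_width: 0.0494
grip_force: 6.0
```

Run:
```python
from h import *
o=ctrl.get_obs(); i=cams.camera_info("wrist"); a,d=cams.camera("wrist"); ee=o["ee_pos"]
R=R_.from_euler("xyz",o["eef_rot"]).as_matrix(); C=cloud(i,d); X=(C-ee)@R
go(ee,1.4424)
for lo,hi in((.062,.066),(.066,.072)):
    s=X[(d>0)&(C[...,2]>lo)&(C[...,2]<hi)&(np.hypot(X[...,0]-.002,X[...,1])<.0115)]
    if len(s): print(lo,len(s),s.mean(0).round(4),s.min(0).round(4),s.max(0).round(4))
s=X[(d>0)&(X[...,2]<-.006)&(X[...,2]>-.010)&(abs(X[...,1])<.0235)&(abs(X[...,0])<.04)&(np.hypot(X[...,0]-.002,X[...,1])>.012)]
(x,y),r=cv2.minEnclosingCircle(s[:,:2].astype(np.float32)); A=np.c_[s[:,:2],np.ones(len(s))]; print("ring",x,y,r,"plane",np.linalg.lstsq(A,s[:,2],rcond=None)[0].round(4))
```

```text
t 6.55 ee [ 0.6235 -0.0203  0.0561] yaw 1.441 -> [ 0.6235 -0.0203  0.0561] yaw 1.442 shift [ 0. -0.  0.] rot [ 0.0008 -0.     -0.0015] F [-2.5  0.5  5.1] w 0.0499 gf 6.0
0.062 292 [ 0.0013  0.0001 -0.0084] [-0.0093 -0.0112 -0.0099] [ 0.0116  0.0107 -0.0059]
0.066 713 [ 0.0035 -0.0005 -0.013 ] [-0.0093 -0.0115 -0.0159] [ 0.0135  0.0111 -0.0099]
ring 0.0014480692334473133 -0.00010808017395902425 0.025611527264118195 plane [ 0.0243  0.0024 -0.0095]
```

Run:
```python
from h import *
Z=np.load("w3.npz"); a,d,ee=Z["a"],Z["d"],Z["ee"]; i=cams.camera_info("wrist"); i["world_to_cam"]=Z["W"]
R=R_.from_euler("xyz",Z["rot"]).as_matrix(); C=cloud(i,d); X=(C-ee)@R
r=np.hypot(X[...,0]-.0463,X[...,1]-.0073); m=(d>0)&(r<.03)
print(np.histogram(C[...,2][m],np.arange(.0,.08,.003)))
for z in np.arange(.012,.072,.004):
    s=m&(abs(C[...,2]-z)<.002); print(z.round(3),s.sum(),(np.percentile(r[s],[5,50,95])*1e3).round(1) if s.sum() else "", X[s].mean(0)[:2].round(4))
a,d=cams.camera("scene"); cv2.imwrite("pics/s5.png",cv2.resize(a[190:270,250:350],None,fx=6,fy=6,interpolation=cv2.INTER_CUBIC))
```

```text
(array([  0,   2, 422, 694, 304,   1,   0,   4,  11, 121, 263,   3,   3,
        60, 278,  41,   2,  16, 175, 178,   9, 109, 132, 226,  14,   0]), array([0.   , 0.003, 0.006, 0.009, 0.012, 0.015, 0.018, 0.021, 0.024,
       0.027, 0.03 , 0.033, 0.036, 0.039, 0.042, 0.045, 0.048, 0.051,
       0.054, 0.057, 0.06 , 0.063, 0.066, 0.069, 0.072, 0.075, 0.078]))
0.012 593 [20.  23.7 27.4] [0.051  0.0069]
0.016 46 [19.3 21.4 22.7] [0.0587 0.0046]
0.02 1 [19.2 19.2 19.2] [0.0642 0.0002]
0.024 11 [19.2 19.5 20. ] [0.0616 0.0036]
0.028 124 [18.2 19.5 21.4] [0.0493 0.0048]
0.032 266 [16.  18.  20.4] [0.0525 0.0071]
0.036 1 [15.7 15.7 15.7] [0.0618 0.0045]
0.04 62 [15.6 16.3 18.1] [0.0493 0.0058]
0.044 313 [12.5 14.9 17.2] [0.0502 0.0066]
0.048 8 [12.  12.5 14.8] [0.0568 0.0084]
0.052 16 [12.2 12.6 14.6] [0.0516 0.0071]
0.056 306 [ 9.2 11.8 13.9] [0.0474 0.0071]
0.06 51 [ 8.7 10.6 12.7] [0.0481 0.0083]
0.064 114 [ 7.6  8.9 10.7] [0.0465 0.0069]
0.068 182 [4.7 7.2 9.3] [0.0463 0.0074]
```

View pics/s5.png

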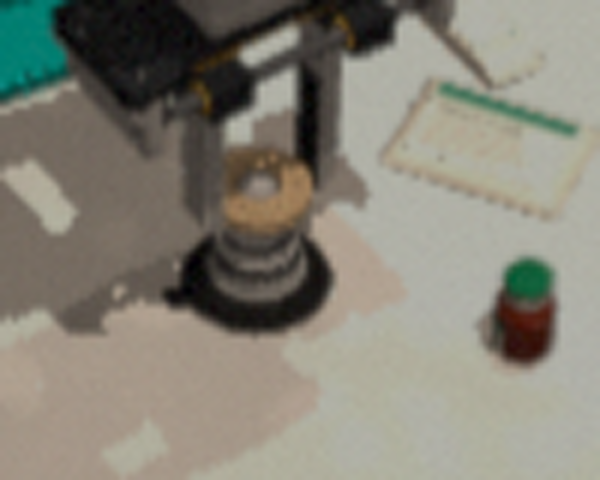

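Shoulders are at about 31, 44 and 57 mm. The scene view shows the ring at (265,190) on top of step 1, so it has stopped there. I release it.

To row units: -1 mm / 750 = -0.0013.

>>> arm_command --plan '[[[0,0,-0.0013,0,0,0,0.9],[0,0,-0.0013,0,0,0,-0.4],[0,0,-0.0013,0,0,0,-0.4],[0,0,-0.0013,0,0,0,-0.4],[0,0,-0.0013,0,0,0,-0.4],[0,0,-0.0013,0,0,0,-0.4],[0,0,-0.0013,0,0,0,-0.4],[0,0,-0.0013,0,0,0,-0.4],[0,0,-0.0013,0,0,0,-0.4],[0,0,-0.0013,0,0,0,-0.4]]]' --squeeze 6

```text
time_s: 7.6
ee_pos: [0.6232, -0.0203, 0.0565]
eef_rot: [-3.142, 0.0, 1.441]
force: [0.0, -0.5, 0.5]
grip_width: 0.0657
grip_force: 0.0
```

Run:
```python
from h import *
o=ctrl.get_obs(); i=cams.camera_info("wrist"); a,d=cams.camera("wrist"); ee=o["ee_pos"]
R=R_.from_euler("xyz",o["eef_rot"]).as_matrix(); C=cloud(i,d); X=(C-ee)@R
go(ee,1.4424)
rr=np.hypot(X[...,0]-.002,X[...,1])
s=X[(d>0)&(C[...,2]<.072)&(C[...,2]>.060)&(rr<.0275)&(rr>.013)]
(x,y),r=cv2.minEnclosingCircle(s[:,:2].astype(np.float32)); A=np.c_[s[:,:2],np.ones(len(s))]; print(len(s),"ring",x,y,r,"plane",np.linalg.lstsq(A,s[:,2],rcond=None)[0].round(4),"topz",ee[2]-np.median(s[:,2]))
a,d=cams.camera("scene"); cv2.imwrite("pics/s6.png",cv2.resize(a[190:270,250:350],None,fx=6,fy=6,interpolation=cv2.INTER_CUBIC))
```

```text
t 7.65 ee [ 0.6232 -0.0203  0.0565] yaw 1.441 -> [ 0.6232 -0.0203  0.0565] yaw 1.442 shift [-0. -0.  0.] rot [ 0.     -0.     -0.0016] F [-0.7 -0.9  0.9] w 0.0659 gf 0.0
3989 ring 0.0019416429568082094 -0.00025587843265384436 0.025233207270503044 plane [ 0.0248  0.0015 -0.0103] topz 0.06687831727051498
```

View pics/s6.png

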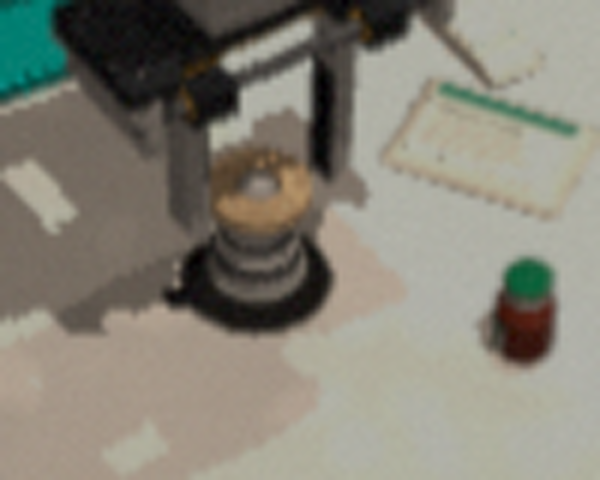

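Released, the ring's top is at 67 mm and level (0.025 rad). It rests on the 57 mm shoulder, step 1, which agrees with its 22 mm bore, so it goes in tray_1. I dwell, then regrip and lift.

To row units: -2 mm / 750 = -0.0027.

>>> arm_command --plan '[[[0,0,0,0,0,0,-0.4],[0,0,0,0,0,0,-0.4],[0,0,-0.0027,0,0,0,-0.4],[0,0,-0.0027,0,0,0,-0.4],[0,0,-0.0027,0,0,0,1],[0,0,-0.0027,0,0,0,1],[0,0,-0.0027,0,0,0,1],[0,0,-0.0027,0,0,0,1],[0,0,-0.0027,0,0,0,1],[0,0,-0.0027,0,0,0,1]]]' --squeeze 10

```text
time_s: 8.7
ee_pos: [0.6232, -0.0203, 0.0584]
eef_rot: [-3.142, 0.0, 1.441]
force: [-0.3, -0.3, -0.1]
grip_width: 0.0494
grip_force: 10.0
```

To row units: -100 mm / 750 = -0.1333, -75 mm / 750 = -0.1.

>>> arm_command --plan '[[[0,0,-0.0053,0,0,0,1],[0,0,-0.012,0,0,0,1],[0,0,-0.02,0,0,0,1],[0,0,-0.0333,0,0,0,1],[0,0,-0.06,0,0,0,1],[0,0,-0.1,0,0,0,1],[0,0,-0.1333,0,0,0,1],[0,0,-0.1333,0,0,0,1]]]'

```text
time_s: 9.5
ee_pos: [0.6247, -0.0204, 0.1631]
eef_rot: [3.135, -0.0, 1.441]
force: [1.0, -0.1, 0.2]
grip_width: 0.0495
grip_force: 10.0
```

Run:
```python
from h import *
# tray walls from top image: project the plan (rack) and find dark wall lines along a row across the trays
T=np.load("top0.npz"); a=T["a"]; it=cams.camera_info("top")
g=cv2.cvtColor(a,cv2.COLOR_BGR2GRAY).astype(np.float32)
th=np.radians(-7.35); ux=np.array([np.cos(th),np.sin(th)]); uy=np.array([-np.sin(th),np.cos(th)])
q=onplane(it,[(368,218),(455,232),(360,276.3),(448.7,289.3)],.014)[:,:2]; c=q.mean(0); print("rack c",c)
def prof(fn,t,z=.014):
    out=0
    for off in np.arange(-.02,.0201,.004):
        P=np.array([fn(s,off) for s in t]); uv=proj(it,np.c_[P,np.full(len(P),z)]).astype(np.float32)
        out=out+cv2.remap(g,uv[:,:1],uv[:,1:],cv2.INTER_LINEAR).ravel()
    return out/11
t=np.arange(-.13,.131,.003); p=prof(lambda s,o:c+uy*s+ux*(o+.01),t)
print("across y",[(round(float(s)*1e3),int(v)) for s,v in zip(t,p)])
t=np.arange(-.09,.091,.003); p=prof(lambda s,o:c+uy*(-.074+o)+ux*s,t)
print("along x",[(round(float(s)*1e3),int(v)) for s,v in zip(t,p)])
go([c[0],c[1],.14],1.4424)
```

```text
rack c [ 0.49855269 -0.2844591 ]
across y [(-130, 124), (-127, 125), (-124, 124), (-121, 124), (-118, 116), (-115, 80), (-112, 73), (-109, 83), (-106, 57), (-103, 78), (-100, 114), (-97, 123), (-94, 123), (-91, 123), (-88, 124), (-85, 123), (-82, 123), (-79, 123), (-76, 123), (-73, 123), (-70, 123), (-67, 123), (-64, 123), (-61, 124), (-58, 124), (-55, 124), (-52, 123), (-49, 122), (-46, 116), (-43, 83), (-40, 49), (-37, 80), (-34, 79), (-31, 65), (-28, 99), (-25, 120), (-22, 124), (-19, 123), (-16, 124), (-13, 124), (-10, 124), (-7, 124), (-4, 124), (-1, 124), (2, 124), (5, 124), (8, 125), (11, 124), (14, 124), (17, 124), (20, 124), (23, 124), (26, 122), (29, 115), (32, 58), (35, 55), (38, 96), (41, 62), (44, 81), (47, 116), (50, 124), (53, 124), (56, 125), (59, 124), (62, 124), (65, 124), (68, 124), (71, 124), (74, 124), (77, 124), (80, 124), (83, 124), (86, 124), (89, 124), (92, 124), (95, 125), (98, 124), (101, 119), (104, 103), (107, 55), (110, 63), (113, 82), (116, 82), (119, 106), (122, 124), (125, 124), (128, 124)]
along x [(-90, 123), (-87, 123), (-84, 123), (-81, 118), (-78, 98), (-75, 92), (-72, 98), (-69, 95), (-66, 112), (-63, 117), (-60, 115), (-57, 112), (-54, 113), (-51, 115), (-48, 120), (-45, 114), (-42, 115), (-39, 122), (-36, 123), (-33, 124), (-30, 124), (-27, 123), (-24, 123), (-21, 124), (-18, 123), (-15, 123), (-12, 124), (-9, 123), (-6, 123), (-3, 123), (0, 124), (3, 124), (6, 124), (9, 123), (12, 123), (15, 124), (18, 123), (21, 124), (24, 123), (27, 124), (30, 123), (33, 123), (36, 123), (39, 123), (42, 123), (45, 123), (48, 123), (51, 123), (54, 124), (57, 123), (60, 124), (63, 121), (66, 78), (69, 108), (72, 103), (75, 69), (78, 95), (81, 120), (84, 124), (87, 124), (90, 124)]
t 9.5 ee [ 0.6247 -0.0204  0.1631] yaw 1.441 -> [ 0.4986 -0.2845  0.14  ] yaw 1.442 shift [-278.2  -91.    22.4] rot [ 0.0066 -0.0003 -0.0016] F [ 1.  -0.1  0.2] w 0.0495 gf 10.0
```

To row units: -354 mm / 750 = -0.472, -81.5 mm / 750 = -0.1087.

>>> arm_command --plan '[[[-0.06,-0.0133,0,0,0,0,1],[-0.12,-0.0267,0,0,0,0,1],[-0.18,-0.0413,0,0,0,0,1],[-0.24,-0.0547,0,0,0,0,1],[-0.3,-0.0693,0,0,0,0,1],[-0.36,-0.0827,0,0,0,0,1],[-0.42,-0.096,0.0267,0,0,0,1],[-0.472,-0.1087,0.0533,0,0,0,1],[-0.472,-0.1087,0.08,0,0,0,1],[-0.472,-0.1087,0.08,0,0,0,1],[-0.472,-0.1087,0.08,0,0,0,1],[-0.472,-0.1087,0.08,0,0,0,1]]]'

```text
time_s: 10.7
ee_pos: [0.4973, -0.3603, 0.0997]
eef_rot: [3.14, 0.001, 1.442]
force: [0.8, -0.3, -0.0]
grip_width: 0.0497
grip_force: 10.0
```

Run:
```python
from h import *
o=ctrl.get_obs(); i=cams.camera_info("wrist"); a,d=cams.camera("wrist"); ee=o["ee_pos"]
R=R_.from_euler("xyz",o["eef_rot"]).as_matrix(); C=cloud(i,d); X=(C-ee)@R
go([.4981,-.3605,.006],1.4424)
ok=d>0
print("across tool x (z by 3mm bins), |y|<15")
for b in np.arange(-.06,.12,.003):
    s=ok&(abs(X[...,1])<.015)&(abs(X[...,0]-b)<.0015)&(C[...,2]<.05)
    if s.sum()>5: print((round(b*1e3),int(s.sum()),*(np.percentile(C[...,2][s],[10,50,90])*1e3).round(1)),end=" ")
print("\nalong tool y, x in 10..30")
for b in np.arange(-.09,.091,.003):
    s=ok&(abs(X[...,0]-.027)<.008)&(abs(X[...,1]-b)<.0015)&(C[...,2]<.05)
    if s.sum()>5: print((round(b*1e3),int(s.sum()),*(np.percentile(C[...,2][s],[10,50,90])*1e3).round(1)),end=" ")
rr=np.hypot(X[...,0]-.002,X[...,1]); s=X[ok&(X[...,2]<-.003)&(X[...,2]>-.014)&(rr<.0275)&(rr>.012)&(abs(X[...,1])<.0235)]
A=np.c_[s[:,:2],np.ones(len(s))]; print("\nring plane",np.linalg.lstsq(A,s[:,2],rcond=None)[0].round(4),cv2.minEnclosingCircle(s[:,:2].astype(np.float32)))
```

```text
t 10.75 ee [ 0.4973 -0.3603  0.0997] yaw 1.442 -> [ 0.4981 -0.3605  0.006 ] yaw 1.442 shift [-0.   0.6 93.7] rot [ 0.0015  0.0009 -0.0004] F [ 0.4  0.3 -0.1] w 0.0495 gf 10.0
across tool x (z by 3mm bins), |y|<15
(-60, 24, np.float64(0.7), np.float64(1.4), np.float64(2.1)) (-57, 58, np.float64(0.7), np.float64(1.7), np.float64(2.4)) (-54, 86, np.float64(0.8), np.float64(1.6), np.float64(2.3)) (-51, 89, np.float64(1.0), np.float64(1.6), np.float64(2.4)) (-48, 89, np.float64(1.1), np.float64(1.7), np.float64(2.3)) (-45, 72, np.float64(0.9), np.float64(1.7), np.float64(2.5)) (-42, 9, np.float64(7.5), np.float64(8.0), np.float64(8.3)) (-39, 151, np.float64(4.2), np.float64(8.0), np.float64(9.4)) (-33, 24, np.float64(16.1), np.float64(16.6), np.float64(17.0)) (-30, 127, np.float64(10.8), np.float64(15.8), np.float64(17.5)) (-6, 19, np.float64(4.7), np.float64(5.8), np.float64(6.3)) (-3, 102, np.float64(5.0), np.float64(5.9), np.float64(6.8)) (0, 108, np.float64(5.2), np.float64(5.9), np.float64(6.8)) (3, 104, np.float64(5.2), np.float64(6.0), np.float64(6.8)) (6, 104, np.float64(5.0), np.
[... 5488 characters left out ...]
np.float64(2.0), np.float64(2.9), np.float64(3.6)) (66, 91, np.float64(2.1), np.float64(5.5), np.float64(8.9)) (69, 28, np.float64(7.9), np.float64(8.7), np.float64(9.2)) (72, 57, np.float64(0.8), np.float64(1.6), np.float64(2.3)) (75, 62, np.float64(0.6), np.float64(1.4), np.float64(2.4)) (78, 60, np.float64(0.7), np.float64(1.4), np.float64(2.6)) (81, 60, np.float64(0.8), np.float64(1.5), np.float64(2.2)) (84, 63, np.float64(0.8), np.float64(1.5), np.float64(2.3)) (87, 59, np.float64(0.6), np.float64(1.5), np.float64(2.4)) (90, 64, np.float64(0.6), np.float64(1.7), np.float64(2.4)) 
ring plane [ 0.0137  0.0014 -0.0085] ((0.0021219688933342695, -0.00028184615075588226), 0.02515670470893383)
```

The wrist depth shows tray_1's inner walls symmetric about the tool to about 1 mm. I lower the ring and release it.

To row units: 93 mm / 750 = 0.124, 91 mm / 750 = 0.1213.

>>> arm_command --plan '[[[-0.0013,0.0013,0.04,0,0,0,1],[-0.0013,0.0013,0.08,0,0,0,1],[-0.0013,0.0013,0.1,0,0,0,1],[-0.0013,0.0013,0.1107,0,0,0,1],[-0.0013,0.0013,0.1173,0,0,0,1],[-0.0013,0.0013,0.1213,0,0,0,1],[-0.0013,0.0013,0.124,0,0,0,1],[-0.0013,0.0013,0.124,0,0,0,1],[-0.0013,0.0013,0.124,0,0,0,1]]]'

```text
time_s: 11.65
ee_pos: [0.4978, -0.3622, 0.0064]
eef_rot: [3.14, 0.001, 1.441]
force: [-0.6, 0.4, 4.8]
grip_width: 0.0496
grip_force: 10.0
```

Contact at 4.8 N, so the ring is on the floor. I open partway and rise.

To row units: -120 mm / 750 = -0.16, -80 mm / 750 = -0.1067.

>>> arm_command --plan '[[[0,0,-0.0007,0,0,0,-0.35],[0,0,-0.0007,0,0,0,-0.35],[0,0,-0.0007,0,0,0,-0.35],[0,0,-0.0007,0,0,0,-0.35],[0,0,-0.0007,0,0,0,-0.35],[0,0,-0.0133,0,0,0,-0.35],[0,0,-0.0533,0,0,0,-0.35],[0,0,-0.1067,0,0,0,-0.35],[0,0,-0.16,0,0,0,-0.35],[0,0,-0.16,0,0,0,-0.35],[0,0,-0.16,0,0,0,-0.35]]]'

```text
time_s: 12.75
ee_pos: [0.4972, -0.3618, 0.1261]
eef_rot: [3.141, 0.0, 1.441]
force: [-0.3, 1.3, -0.8]
grip_width: 0.0634
grip_force: 0.0
```

Run:
```python
from h import *
o=ctrl.get_obs(); i=cams.camera_info("wrist"); a,d=cams.camera("wrist"); ee=o["ee_pos"]
go(ee)
R=R_.from_euler("xyz",o["eef_rot"]).as_matrix(); C=cloud(i,d); X=(C-ee)@R; ok=d>0
rr=np.hypot(X[...,0]-.002,X[...,1]); m=ok&(C[...,2]<.03)&(rr<.028)
print("z hist",np.histogram(C[...,2][m],np.arange(0,.03,.003))[0])
s=X[m&(C[...,2]>.0105)]; print("ring",cv2.minEnclosingCircle(s[:,:2].astype(np.float32)))
t=X[m&(C[...,2]>.0125)&(rr>.012)]; A=np.c_[t[:,:2],np.ones(len(t))]; print("plane",np.linalg.lstsq(A,t[:,2],rcond=None)[0].round(4))
for b in np.arange(-.042,.045,.003):
    q=ok&(abs(abs(X[...,1])-.04)<.01)&(abs(X[...,0]-b)<.0015)&(C[...,2]<.04)
    if q.sum()>3: print(round(b*1e3),(C[...,2][q].mean()*1e3).round(1),end="; ")
# used dish, cup, vial compared with start
T=np.load("top0.npz"); a2,_=cams.camera("top"); df=cv2.absdiff(a2,T["a"]).max(2)
for n,(u,v,w) in dict(cup=(286,263,14),vial=(352,180,12),dish=(153,190,30)).items(): print(n,df[v-w:v+w,u-w:u+w].mean().round(1))
```

```text
t 12.8 ee [ 0.4968 -0.3615  0.1248] yaw 1.441 -> [ 0.4972 -0.3618  0.1261] yaw 1.441 shift [-0.3  0.4 -1.3] rot [-0.0013 -0.0007  0.    ] F [-0.5 -1.1 -0.2] w 0.0631 gf 0.0
z hist [   0  433  316   46  583 1140    1    0    0]
ring ((0.0017147189937531948, 0.0005671362159773707), 0.025266794487833977)
plane [ 0.0017 -0.0018  0.1108]
-42 1.9; -39 8.5; -36 5.6; -30 16.6; -27 10.0; -24 5.8; -21 5.8; -18 6.0; -15 5.8; -12 5.9; -9 5.8; -6 5.8; -3 5.8; 0 5.8; 3 5.8; 6 5.7; 9 5.9; 12 5.8; 15 5.7; 18 5.8; 21 5.8; 24 5.8; 27 5.9; 30 5.9; 33 9.4; 36 13.2; 39 2.7; 42 4.5; cup 10.2
vial 10.1
dish 9.4
```

The ring is flat (0.002 rad) on the tray floor and centred to about 1 mm.

```bash
python3 -c "
from station import ctrl
print(ctrl.hand_in())"
```

```text
the job is handed in; nothing more can be done
None
```

The clean insert stopped on step 1 of the gauge and now lies flat and released in tray_1, the one-stroke tray. The job was handed in at about 13 s, and the result was not reported back.

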